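Prime the press's grease pump

TASK

Prime the grease pump of the printing press: push the swivelling dust cover well aside, off the yellow plunger knob, then press the knob right down and let it spring all the way back up, again and again, until the red-capped indicator pin has come fully out and the whole of its green band shows. Touch only the cover and the knob: leave the pin alone, let it be raised by the pumping, and do not pick up or shift the other things on the bench. Finish with the cover still aside and the knob fully up.

Things in the scene. Friction and masses are not known exactly. Their poses are not given: they have to be found in the camera images.
- pump: The green grease pump on a steel base 130 x 300 mm, fixed. Origin on the plunger's axis at bench height, z up. In its frame (mm): green block 100 (x) x 200 (y), top 62 high; plunger at (0, 0); indicator pin at (0, -75); post of the cover's hinge at (0, 58), top 126 high; aluminium grease canister at (-8, 135), 64 across, 82 high.
- knob_top (a point): Centre of the flat top of the yellow mushroom-shaped plunger knob, 46 mm across (the flat top is 38 across); about 118 mm above the bench when up. It moves with the knob.
- plunger (a joint): Plunger travel, m: 0 up, 0.025 down at its stop. Spring: 4 N at the top, 12 N at the bottom; moving the pin adds 3 N (up to 18 N if brisk). Freed, it rises in 0.3 s. Ratchet: a full stroke raises the pin about 6 mm (the first up to 12), and the plunger must rise at least 18 mm before the next stroke counts, so let it come right up. 3 to 5 full strokes; once the pin is out more do nothing.
- indicator (a joint): How far the indicator pin is out, m: 0 fully in; fully out at 0.035 to 0.038; it starts between 0.002 and 0.017 and stays where the ratchet has left it.
- pin_top (a point): Centre of the top of the pin's red cap (17 mm across, 6 thick), at pump (0, -75); 91 mm above the bench when fully in, about 127 mm when fully out. Below the cap is a white stem 23 mm long, then a green band 10 mm long, which comes out of the steel guide (26 across) only at the end.
- cover (a joint): Angle of the aluminium dust cover about its upright hinge, rad: 0 right over the knob, its arm along the pump's -y, growing as it swings towards the pump's +x (anticlockwise from above), stop at 1.75. It starts between 0 and 0.3 and stays where left (stiff hinge, about 1 N at the peg). The knob is clear of it from about 1.0.
- cover_hinge (a point): On the cover's hinge axis, at the height of the top of its plate (131 mm above the bench). Plate: 5 mm thick, a disc 50 across centred 58 mm from the axis, on a 22 mm wide arm.
- cover_peg (a point): Centre of the top of the black upright peg on the cover, 12 mm across, 28 mm tall above the plate (top 159 mm above the bench), 62 mm from the hinge axis. Push it sideways to swing the cover.
- ink_can: closed blue-banded metal ink can, 76 across and 72 high, standing beside the pump; origin at the centre of its underside (mm). Leave it where it is.
- tape_roll: roll of brown tape lying flat, 96 outside, 24 high; origin at the centre of its underside (mm). Leave it where it is.
- wrench: steel wrench lying flat, 160 long; origin at its underside (mm). Leave it where it is.
- wash_bottle: white bottle with a red cap, 64 across, 190 high; origin at the centre of its underside (mm). Leave it where it is.
- ink_knife: ink knife (spatula) lying flat, 240 long; origin at its underside (mm). Leave it where it is.
- cleaner_jar: orange jar of hand cleaner with a white cap, 84 across, 90 high; origin at the centre of its underside (mm). Leave it where it is.
- plate_carton: small cardboard carton 110 x 80 x 60; origin at the centre of its underside (mm). Leave it where it is.

How it is judged:
By the outcome, as a careful person would: the job done as asked, in the order asked, and still so for the second after the job is handed in, with the robot touching nothing.
It also fails if it takes over 48 s, if anything falls off the work surface, if the arm or the gripper's body presses on something with over 40 N, if the wrist force passes 120 N, or if a joint passes its speed limit or range.

ROBOT

A 7-joint arm with a two-finger parallel gripper is mounted at the origin on the work surface. World frame = base frame: x ahead of the robot, y to its left, z up, the work surface at z = 0. Lengths are in m, angles in rad, forces in N, time in s.
With the tool pointing down it reaches from about 0.4 to 0.875 m from the base axis. Payload 19.3 kg.
Tool frame: the origin (TCP) lies where the fingers leave the gripper's body, on its centre line; the fingertips stand bot.tip_reach ahead of it and the grasp point (between the pads) lies 54 mm ahead of it (bot.tip_reach is the distance from the TCP to the fingertips, in m); z points along the fingers, y is the line along which they close (so a half turn about z gives the same grasp; the last joint's range is limited). The gripper opens to 85 mm and grips with 20 to 120 N. Pads are 22 mm wide; open, the fingers measure 114 mm over their backs; the gripper's body (76 mm by 85 mm) begins 54 mm behind the grasp point. The pads swing forward as they close: fully open they stand 13 mm farther back than shut.
Start: joints at [-1.399, 0.521, -0.036, 1.599, 0.021, 1.021, -0.113], TCP at [0.15, 0.607, 0.304] pointing down, gripper open.
Joint ranges: [-2.91, 2.91], [-0.3, 2.13], [-1.5, 1.42], [0.17, 2.43], [-1.26, 4.41], [0.16, 1.93], [-2.52, 2.52]. Speed limits (rad/s): [1.89, 1.89, 2.39, 2.39, 3.01, 3.01, 3.01].

INTERFACE

Orientations are given as [roll, pitch, yaw] about the fixed x, y, z axes, in that order (R = Rz(yaw) Ry(pitch) Rx(roll)).
In Python, from workcell import bot gives the robot as it stands. The module is installed in compiled form; this text tells all that it offers.
- The arm moves only by the shell command python3 -m jog 'ROWS' [FORCE]. ROWS is JSON, a list that holds one entry, the list of rows, each a list of 7 numbers: the shift along the tool's x, y, z in mm, then the turn, a rotation vector about the tool's x, y, z in rad, then the opening, from 0 (shut) to 1 (fully open). In form: [[[tx, ty, tz, wx, wy, wz, fingers], ...]]. A call has 1 to 5 rows; each row shifts and turns the commanded pose from where the row before left it, along the tool's axes as they then stand; what a row does not reach is not made up. A row lasts 1/10 s, in which the tool goes at most 50 mm and 8.59 degrees, less where a joint would pass 70% of its speed; a pose out of reach is approached as far as the arm can. A call is refused whole if a number of a shift passes 50 or a number of a turn 0.15, either way. A call with a gripper value outside its range is refused whole. The fingers move at their own pace and stop on an object; FORCE is the grip in N (left out, the last holds). Time passes only in rows, so rows that do not move let the fingers close. It gives the time, the measured TCP pose, the force, the opening and the grip force at its end, in the units of the state.
- bot.observe(): the state, without advancing time (a new reading comes with each control period).
- bot.grab_frame(name): name is "side" or "top"; returns a dict with "img" (420x560x3 uint8, red, green, blue), "intrinsics" (3x3 intrinsics, pixels), "R" (3x3) and "t" (3): a world point X has camera coordinates R X + t. Camera axes: x right, y down, z forward; pixel columns grow to the right and rows downward; lengths in m; the calibration is good to about 2 mm. A picture is of the moment at which its call begins. There is no depth.
- bot.job_done(): hands the job in; it is judged then, once.
Trained networks look in a picture, given as the dict that the camera call returned (one of the last four; its "shot" number tells which), for a name from the list of things; names that differ only in an ending like _2 or _b are one class to them, and where a whole thing is asked for, a point or a joint stands for the part that bears it (a point fixed in the world has none). Each returns a list of dicts, best first, with "conf" (0 to 1); they miss things now and then, are a little off and sometimes report something else, mostly with a low value. They report only what shows in the picture. A call takes as long as a camera call.
- bot.trace(query, picture): "region" (420x560 bool, what is visible of it).
- bot.spot_point(query, picture): "xyz" ([x, y, z] in m, in world coordinates, good to about 4 mm: a listed point, or the origin of a listed thing).
The state is a dict: "clock": time; "qpos": joint angles; "qd": joint speeds; "joint_efforts": joint torques, N m; "position": TCP position; "tool_rot": TCP orientation; "force": force on the tool from outside, world axes, zero at the start; "moment": the same for the moment, N m; "grip_width": finger opening in m; "finger_force": force on a finger pad.
Only numpy, scipy, OpenCV 4.12 (cv2) and the standard library are available. Lean on these libraries where they do the work, as an engineer would, in place of code of your own. Each camera call takes 0.05 s, during which the arm holds its last target. There are 200 camera calls.

## Working session

There is one attempt and no reset: what is moved stays moved. The work goes in short steps, Python scripts to look and compute and a shell command to move; the robot and the scene stay as the last step left them, time stands still between calls to the robot, and variables do not carry over. Pictures are saved under pics/ and viewed, at most 10 in all, crops included, and the job is handed in when it is done.

```bash
mkdir -p pics; python3 - <<'E'
from workcell import bot
import cv2,numpy as np
o=bot.observe();print(o['position'],o['tool_rot'],o['grip_width'],bot.tip_reach,o['clock'])
ims=[]
for n in("side","top"):
    f=bot.grab_frame(n);ims.append(f['img'])
    for q in("knob_top","cover_hinge","cover_peg","pin_top","pump","ink_can","wash_bottle","cleaner_jar","plate_carton"):
        print(n,q,[(np.round(r['xyz'],3),round(r['conf'],2)) for r in bot.spot_point(q,f)[:2]])
    cv2.imwrite(f'pics/{n}0.png',f['img'][:,:,::-1])
E
```

```text
[0.14963532 0.60656904 0.30332383] [-3.14044586e+00  9.99444178e-05  2.89979985e+00] 0.08566799602732685 0.0726 0.0
side knob_top [(array([0.556, 0.134, 0.115]), 0.61)]
side cover_hinge [(array([0.574, 0.194, 0.135]), 0.57)]
side cover_peg [(array([0.566, 0.133, 0.156]), 0.89)]
side pin_top [(array([0.534, 0.064, 0.098]), 0.47), (array([ 0.49 ,  0.422, -0.001]), 0.31)]
side pump [(array([0.553, 0.136, 0.005]), 0.8)]
side ink_can [(array([ 0.493, -0.052,  0.   ]), 0.63)]
side wash_bottle [(array([ 0.611,  0.422, -0.004]), 0.56)]
side cleaner_jar [(array([ 0.652, -0.391, -0.002]), 0.69)]
side plate_carton [(array([0.489, 0.422, 0.001]), 0.72), (array([0.572, 0.195, 0.132]), 0.62)]
top knob_top [(array([0.551, 0.137, 0.117]), 0.38)]
top cover_hinge [(array([0.569, 0.191, 0.13 ]), 0.52)]
top cover_peg [(array([0.566, 0.134, 0.16 ]), 0.69)]
top pin_top [(array([ 0.445,  0.193, -0.001]), 0.28)]
top pump [(array([ 0.552,  0.139, -0.001]), 0.76)]
top ink_can [(array([ 0.494, -0.054, -0.002]), 0.8), (array([ 0.445,  0.189, -0.004]), 0.47)]
top wash_bottle [(array([0.616, 0.418, 0.002]), 0.87)]
top cleaner_jar [(array([ 0.654, -0.392, -0.006]), 0.73)]
top plate_carton [(array([ 0.656, -0.394, -0.004]), 0.7), (array([0.487, 0.423, 0.004]), 0.6)]
```

View pics/side0.png

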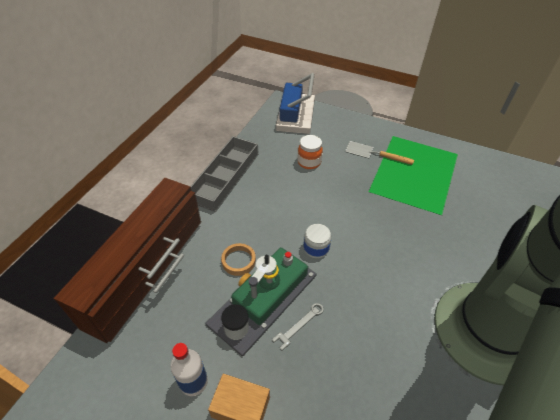

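View pics/top0.png

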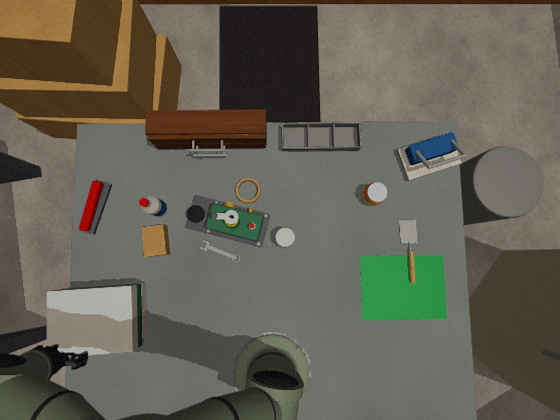

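The side view shows the pump at about (270,285): cover disc and black peg over the knob at (266,262), red pin cap at (288,257), hinge at (254,288), and canister at (235,320). The ink can is at (317,240). The networks' points agree with this, giving pump origin ≈ (0.5545, 0.1365), pump y axis at 73.7° and cover angle ≈ 0.2. The tool is already nearly aligned with the pump.

```bash
cat > h.py <<'E'
from workcell import bot
import numpy as np
from scipy.spatial.transform import Rotation as Rn
O=np.array([.5545,.1365]);a=np.radians(73.7)
Y=np.array([np.cos(a),np.sin(a)]);X=np.array([Y[1],-Y[0]])
def world(x,y,ztip): return np.r_[O+X*x/1e3+Y*y/1e3,ztip/1e3+bot.tip_reach]
def go(*pts):
    o=bot.observe();p=o['position'];R=Rn.from_euler('xyz',o['tool_rot']).as_matrix()
    d=np.r_[p[:2]-O]*1e3
    print('t',round(o['clock'],2),'pump xy',np.round([d@X,d@Y],1),'tip z',round((p[2]-bot.tip_reach)*1e3,1),'F',np.round(o['force'],1),'rot',np.round(o['tool_rot'],3),'w',round(o['grip_width'],4))
    for q in pts:
        w=world(*q);print(q,'shift mm',np.round(R.T@(w-p)*1e3,1));p=w
E
python3 -c "
from h import *
go((-28,0,220),(-28,0,141))"
```

```text
t 1.0 pump xy [-520.6  337.8] tip z 231.3 F [1.  0.2 0.4] rot [-3.142  0.     2.9  ] w 0.0854
(-28, 0, 220) shift mm [-477.7 -358.5   11.3]
(-28, 0, 141) shift mm [ 0.  0. 79.]
```

```bash
python3 -m jog '[[[-32,-24,0,0,0,0,0],[-32,-24,0,0,0,0,0],[-32,-24,0,0,0,0,0],[-32,-24,0,0,0,0,0],[-32,-24,0,0,0,0,0]]]'
python3 -m jog '[[[-32,-24,0,0,0,0,0],[-32,-24,0,0,0,0,0],[-32,-24,0,0,0,0,0],[-32,-24,0,0,0,0,0],[-32,-24,0,0,0,0,0]]]'; python3 -c "
from h import *
go((-28,0,220),(-28,0,141))"
```

```text
clock: 1.5
position: [0.2771, 0.4506, 0.304]
tool_rot: [3.141, 0.0, 2.9]
force: [1.1, -0.0, -0.6]
grip_width: 0.0124
finger_force: 0.0
clock: 2.0
position: [0.4038, 0.2958, 0.3041]
tool_rot: [3.141, 0.0, 2.9]
force: [1.4, 1.2, 0.1]
grip_width: -0.0003
finger_force: 0.0
t 2.0 pump xy [-189.4  110.6] tip z 231.5 F [1.4 1.2 0.1] rot [3.141 0.    2.9  ] w -0.0003
(-28, 0, 220) shift mm [-156.5 -117.4   11.5]
(-28, 0, 141) shift mm [ 0. -0. 79.]
```

```bash
python3 -m jog '[[[-35,-26,2,0,0,0,0],[-35,-26,2,0,0,0,0],[-35,-26,2,0,0,0,0],[-35,-26,2,0,0,0,0],[-14,-10,2,0,0,0,0]]]'
python3 -m jog '[[[0,0,0,0,0,0,0],[0,0,0,0,0,0,0]]]'; python3 -c "
from h import *
go((-28,0,220),(-28,0,141))"
```

```text
clock: 2.5
position: [0.5271, 0.1458, 0.294]
tool_rot: [-3.141, 0.001, 2.896]
force: [-0.8, 0.4, -1.0]
grip_width: -0.0002
finger_force: 0.0
clock: 2.7
position: [0.5249, 0.1498, 0.2938]
tool_rot: [3.141, -0.0, 2.899]
force: [-0.5, 0.9, -0.2]
grip_width: -0.0
finger_force: 0.0
t 2.7 pump xy [-32.2   4.5] tip z 221.2 F [-0.5  0.9 -0.2] rot [ 3.141 -0.     2.899] w -0.0
(-28, 0, 220) shift mm [-4.  -4.7  1.2]
(-28, 0, 141) shift mm [-0. -0. 79.]
```

Descend, then compute the pushing arc.

```bash
python3 -m jog '[[[0,-4,25,0,0,0,0],[0,0,28,0,0,0,0],[0,0,20,0,0,0,0],[0,0,6,0,0,0,0],[0,0,0,0,0,0,0]]]'; python3 -c "
from h import *
import cv2
P=lambda th,d=20:(62*np.sin(th)-d*np.cos(th),58-62*np.cos(th)-d*np.sin(th),141)
go(*[P(t) for t in (.2,.45,.7,.95,1.2,1.45,1.55)])
f=bot.grab_frame('side')['img'][180:360,180:380]
cv2.imwrite('pics/a.png',cv2.resize(f,None,fx=3,fy=3)[:,:,::-1])"
```

```text
clock: 3.2
position: [0.5236, 0.1466, 0.2147]
tool_rot: [-3.141, -0.001, 2.901]
force: [0.1, -1.0, 0.5]
grip_width: 0.0001
finger_force: 0.0
t 3.2 pump xy [-32.5   1. ] tip z 142.1 F [ 0.1 -1.   0.5] rot [-3.141e+00 -1.000e-03  2.901e+00] w 0.0001
(np.float64(-7.283833047531036), np.float64(-6.737514442058204), 141) shift mm [-24.8  -8.8   1.1]
(np.float64(8.958921067842738), np.float64(-6.527031028090574), 141) shift mm [-16.2  -0.5  -0. ]
(np.float64(24.64465286304707), np.float64(-2.304569356392104), 141) shift mm [-15.9   3.5  -0. ]
(np.float64(38.79809950766351), np.float64(5.667338357451744), 141) shift mm [-14.5   7.3  -0. ]
(np.float64(50.53926824043456), np.float64(16.893037503101716), 141) shift mm [-12.2  10.7  -0. ]
(np.float64(59.13815005698315), np.float64(30.6745684784715), 141) shift mm [-9.2 13.4 -0. ]
(np.float64(61.57069682367829), np.float64(36.71504539242113), 141) shift mm [-2.7  5.9 -0. ]
```

View pics/a.png

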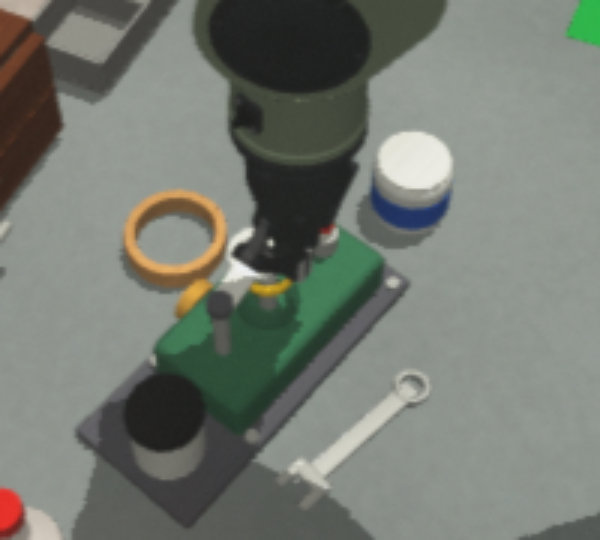

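The fingers (crop ~(290,250)) stand on the robot side of the cover, with the peg behind them and the pin cap clear. I'm starting the push.

```bash
python3 -m jog '[[[-10,-4,0,0,0,0,0],[-10,-4,0,0,0,0,0],[-8,0,0,0,0,0,0],[-8,0,0,0,0,0,0],[-8,0,0,0,0,0,0]]]'; python3 -m jog '[[[-8,1,0,0,0,0,0],[-8,2,0,0,0,0,0],[-8,3,0,0,0,0,0],[-8,4,0,0,0,0,0],[-7,5,0,0,0,0,0]]]';python3 -c "
from h import *
P=lambda th,d=20:(62*np.sin(th)-d*np.cos(th),58-62*np.cos(th)-d*np.sin(th),141)
go(*[P(t) for t in (1.2,1.45,1.55)])
for n in('side','top'):
  f=bot.grab_frame(n)
  for r in bot.spot_point('cover_peg',f)[:1]:
    d=(np.array(r['xyz'])[:2]-O)*1e3;x,y=d@X,d@Y;print(n,r['conf'],x,y,np.arctan2(x,58-y))
"
```

```text
clock: 3.75
position: [0.5656, 0.1274, 0.215]
tool_rot: [3.141, -0.0, 2.9]
force: [-2.3, 0.5, 0.2]
grip_width: 0.0
finger_force: 0.7
clock: 4.25
position: [0.6073, 0.1325, 0.2149]
tool_rot: [-3.141, 0.0, 2.899]
force: [-1.2, -1.2, -0.4]
grip_width: -0.0001
finger_force: 0.5
t 4.25 pump xy [51.8 11. ] tip z 142.3 F [-1.2 -1.2 -0.4] rot [-3.141  0.     2.899] w -0.0001
(np.float64(50.53926824043456), np.float64(16.893037503101716), 141) shift mm [1.  6.  1.3]
(np.float64(59.13815005698315), np.float64(30.6745684784715), 141) shift mm [-9.2 13.4 -0. ]
(np.float64(61.57069682367829), np.float64(36.71504539242113), 141) shift mm [-2.7  5.9 -0. ]
side 0.87 55.53701059312993 33.11858170843933 1.1495942865848963
```

```bash
python3 -m jog '[[[-1,7,0,0,0,0,0],[-3,7,0,0,0,0,0],[-3,7,0,0,0,0,0],[-2,7,0,0,0,0,0],[0,0,0,0,0,0,0]]]'; python3 -c "
from h import *
go((50,0,150),(0,0,150),(0,0,122),(0,0,90))
for n in('side','top'):
  f=bot.grab_frame(n)
  for r in bot.spot_point('cover_peg',f)[:1]:
    d=(np.array(r['xyz'])[:2]-O)*1e3;x,y=d@X,d@Y;print(n,r['conf'],x,y,np.arctan2(x,58-y))
"
```

```text
clock: 4.95
position: [0.6221, 0.1592, 0.2148]
tool_rot: [3.141, 0.0, 2.901]
force: [-0.5, 0.4, 0.5]
grip_width: 0.0
finger_force: 0.0
t 4.95 pump xy [58.6 40.8] tip z 142.2 F [-0.5  0.4  0.5] rot [3.141 0.    2.901] w 0.0
(50, 0, 150) shift mm [ 10.3 -40.3  -7.9]
(0, 0, 150) shift mm [50.   2.2  0. ]
(0, 0, 122) shift mm [ 0. -0. 28.]
(0, 0, 90) shift mm [ 0. -0. 32.]
side 0.76 64.47390250911864 60.632795542055135 1.6116087098647016
```

The cover is at about 1.6 rad. Now I'll back off, go over the knob and re-measure it.

```bash
python3 -m jog '[[[3,-20,-2,0,0,0,0],[7,-20,-6,0,0,0,0],[15,1,0,0,0,0,0],[10,1,0,0,0,0,0],[0,0,0,0,0,0,0]]]'; python3 -c "
from h import *
import cv2
go((0,0,150))
for n in('side','top'):
  f=bot.grab_frame(n)
  for q in ('knob_top','pin_top'):
   for r in bot.spot_point(q,f)[:1]:
    d=(np.array(r['xyz'])[:2]-O)*1e3;print(n,q,r['conf'],d@X,d@Y,r['xyz'])
  c=f['img'][180:360,180:380] if n=='side' else f['img'][170:270,170:310]
  cv2.imwrite('pics/b'+n+'.png',cv2.resize(c,None,fx=3,fy=3)[:,:,::-1])
"
```

```text
clock: 5.65
position: [0.578, 0.13, 0.2231]
tool_rot: [3.141, -0.0, 2.901]
force: [-0.1, 1.0, -0.2]
grip_width: -0.0003
finger_force: 0.0
t 5.65 pump xy [24.4  0.4] tip z 150.5 F [-0.1  1.  -0.2] rot [ 3.141 -0.     2.901] w -0.0003
(0, 0, 150) shift mm [24.3  0.7  0.5]
side knob_top 0.69 0.15385026800889812 -2.6638937844879895 [0.5539, 0.1339, 0.1168]
side pin_top 0.63 129.67532337170587 -16.257936783107276 [0.6744, 0.0845, -0.0]
top pin_top 0.17 -26.0562295120907 288.27397194962515 [0.6104, 0.4205, 0.0004]
```

View pics/bside.png

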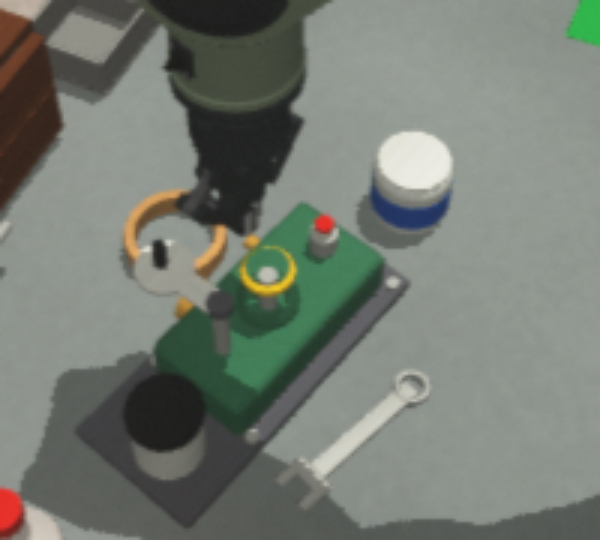

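The cover is well aside (disc at crop (170,265)). The yellow knob is at (268,270), and its flat top renders oddly as a ring with a grey centre. The pin cap is at (325,225). I'll check the ring's centre against the calibration at z = 118 mm, using a zoomed crop.

```bash
python3 -c "
from h import *
import cv2
f=bot.grab_frame('side');K,R,t=map(np.array,(f['intrinsics'],f['R'],f['t']))
def pr(x,y,z):
  p=K@(R@np.r_[O+X*x/1e3+Y*y/1e3,z/1e3]+t);return p[:2]/p[2]
c=cv2.resize(f['img'][235:305,240:310],None,fx=8,fy=8,interpolation=cv2.INTER_CUBIC)[:,:,::-1].copy()
for z,col in((118,(0,0,255)),(95,(255,0,0))):
  pts=[(pr(23*np.cos(s),23*np.sin(s),z)-[240,235])*8 for s in np.linspace(0,6.28,40)]
  cv2.polylines(c,[np.int32(pts)],True,col,1)
cv2.imwrite('pics/c.png',c)
"
```

```text
(no output)
```

View pics/c.png

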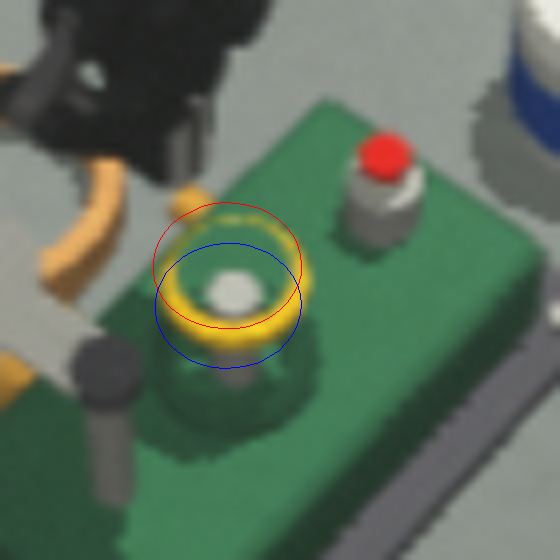

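The ring's top sits about 1–2 mm from my prediction, so I'll aim at pump (-1,-2). Next I'll move over the knob and press in small steps, reading the force.

```bash
python3 -m jog '[[[15,0,0,0,0,0,0],[10,-2,0,0,0,0,0],[0,0,10,0,0,0,0],[0,0,15,0,0,0,0],[0,0,4,0,0,0,0]]]'; python3 -c "
from h import *
go((-1,-2,115))";  python3 -m jog '[[[0,0,3,0,0,0,0],[0,0,3,0,0,0,0],[0,0,0,0,0,0,0]]]';  python3 -c "
from h import *
go((-1,-2,92))"
```

```text
clock: 6.5
position: [0.5538, 0.1329, 0.1923]
tool_rot: [-3.141, -0.001, 2.9]
force: [-1.2, -0.2, 0.6]
grip_width: 0.0001
finger_force: 0.0
t 6.5 pump xy [ 0.3 -3.7] tip z 119.7 F [-1.2 -0.2  0.6] rot [-3.141e+00 -1.000e-03  2.900e+00] w 0.0001
(-1, -2, 115) shift mm [1.2 1.7 4.7]
clock: 6.8
position: [0.5541, 0.133, 0.1879]
tool_rot: [-3.141, -0.0, 2.9]
force: [-3.3, -0.4, 5.2]
grip_width: -0.0005
finger_force: 2.4
t 6.8 pump xy [ 0.6 -3.5] tip z 115.3 F [-3.3 -0.4  5.2] rot [-3.141 -0.     2.9  ] w -0.0005
(-1, -2, 92) shift mm [ 1.5  1.5 23.3]
```

```bash
python3 -m jog '[[[0,0,6,0,0,0,0],[0,0,6,0,0,0,0],[0,0,6,0,0,0,0],[0,0,3,0,0,0,0],[0,0,0,0,0,0,0]]]'; python3 -c "
from h import *
go((-1,-2,92))"
```

```text
clock: 7.3
position: [0.5543, 0.1331, 0.1674]
tool_rot: [3.141, 0.001, 2.9]
force: [-4.1, -1.6, 12.6]
grip_width: 0.0002
finger_force: 6.3
t 7.3 pump xy [ 0.7 -3.4] tip z 94.8 F [-4.1 -1.6 12.6] rot [3.141e+00 1.000e-03 2.900e+00] w 0.0002
(-1, -2, 92) shift mm [1.7 1.4 2.8]
```

```bash
python3 -m jog '[[[0,0,2,0,0,0,0],[0,0,1,0,0,0,0],[0,0,0,0,0,0,0]]]'; python3 -c "
from h import *
go((-1,-2,92))"
```

```text
clock: 7.6
position: [0.5543, 0.133, 0.1655]
tool_rot: [3.141, 0.001, 2.899]
force: [-10.0, -2.2, 27.9]
grip_width: -0.0001
finger_force: 13.9
t 7.6 pump xy [ 0.8 -3.4] tip z 92.9 F [-10.   -2.2  27.9] rot [3.141e+00 1.000e-03 2.899e+00] w -0.0001
(-1, -2, 92) shift mm [1.7 1.5 0.9]
```

The stop is reached at tip z ≈ 93 mm (28 N). I'll release fully with a small recentring, then do stroke 2.

```bash
python3 -m jog '[[[0,0,-15,0,0,0,0],[0,0,-20,0,0,0,0],[1.5,1.5,0,0,0,0,0],[0,0,0,0,0,0,0],[0,0,0,0,0,0,0]]]'; python3 -c "
from h import *
go()
f=bot.grab_frame('side')
for q in('knob_top','pin_top'):print(q,[(r['xyz'],r['conf']) for r in bot.spot_point(q,f)[:1]])"
python3 -m jog '[[[0,0,10,0,0,0,0],[0,0,9,0,0,0,0],[0,0,7,0,0,0,0],[0,0,6,0,0,0,0],[0,0,3,0,0,0,0]]]';python3 -m jog '[[[0,0,0,0,0,0,0],[0,0,0,0,0,0,0]]]'
```

```text
clock: 8.1
position: [0.5528, 0.1351, 0.1985]
tool_rot: [-3.141, -0.0, 2.9]
force: [0.0, -0.2, 0.4]
grip_width: 0.0001
finger_force: 0.0
t 8.1 pump xy [-1.2 -1.9] tip z 125.9 F [ 0.  -0.2  0.4] rot [-3.141 -0.     2.9  ] w 0.0001
knob_top [([0.5541, 0.1373, 0.1108], 0.53)]
pin_top [([0.5371, 0.0624, 0.1106], 0.48)]
clock: 8.75
position: [0.5537, 0.1351, 0.165]
tool_rot: [3.14, 0.002, 2.899]
force: [-20.7, -3.7, 86.7]
grip_width: -0.0
finger_force: 43.2
clock: 8.95
position: [0.5535, 0.1351, 0.1653]
tool_rot: [3.14, 0.002, 2.899]
force: [-10.5, -1.3, 45.3]
grip_width: 0.0001
finger_force: 22.7
```

That was too hard (87 N peak), so I'll use gentler, shallower strokes.

```bash
python3 -m jog '[[[0,0,-15,0,0,0,0],[0,0,-20,0,0,0,0],[0,0,0,0,0,0,0],[0,0,0,0,0,0,0],[0,0,0,0,0,0,0]]]'; python3 -c "
from h import *
go()
f=bot.grab_frame('side')
for q in('knob_top','pin_top'):print(q,[(r['xyz'],r['conf']) for r in bot.spot_point(q,f)[:1]])"
python3 -m jog '[[[0,0,8,0,0,0,0],[0,0,8,0,0,0,0],[0,0,6,0,0,0,0],[0,0,5,0,0,0,0],[0,0,3,0,0,0,0]]]';python3 -m jog '[[[0,0,1.5,0,0,0,0],[0,0,1,0,0,0,0],[0,0,0,0,0,0,0],[0,0,0,0,0,0,0]]]'
```

```text
clock: 9.45
position: [0.5525, 0.1348, 0.1977]
tool_rot: [-3.141, -0.001, 2.9]
force: [-0.9, -0.5, -0.9]
grip_width: 0.0001
finger_force: 0.0
t 9.45 pump xy [-1.5 -2.2] tip z 125.1 F [-0.9 -0.5 -0.9] rot [-3.141e+00 -1.000e-03  2.900e+00] w 0.0001
knob_top [([0.5521, 0.1358, 0.1145], 0.56)]
pin_top [([0.5326, 0.063, 0.1134], 0.52)]
clock: 10.1
position: [0.5532, 0.1351, 0.1684]
tool_rot: [3.141, 0.001, 2.9]
force: [-0.3, -0.2, 13.9]
grip_width: 0.0001
finger_force: 6.8
clock: 10.5
position: [0.5532, 0.1351, 0.1663]
tool_rot: [3.141, 0.001, 2.9]
force: [-1.2, 0.2, 13.3]
grip_width: -0.0
finger_force: 6.8
```

```bash
python3 -m jog '[[[0,0,1,0,0,0,0],[0,0,0.5,0,0,0,0],[0,0,0,0,0,0,0]]]';python3 -m jog '[[[0,0,-15,0,0,0,0],[0,0,-19,0,0,0,0],[0,0,0,0,0,0,0],[0,0,0,0,0,0,0],[0,0,0,0,0,0,0]]]'; python3 -c "
from h import *
go()
f=bot.grab_frame('side')
for q in('knob_top','pin_top'):print(q,[(r['xyz'],r['conf']) for r in bot.spot_point(q,f)[:1]])"
python3 -m jog '[[[0,0,8,0,0,0,0],[0,0,8,0,0,0,0],[0,0,6,0,0,0,0],[0,0,5,0,0,0,0],[0,0,3,0,0,0,0]]]';python3 -m jog '[[[0,0,1.5,0,0,0,0],[0,0,1.5,0,0,0,0],[0,0,0.5,0,0,0,0],[0,0,0,0,0,0,0],[0,0,0,0,0,0,0]]]'
```

```text
clock: 10.8
position: [0.5532, 0.1351, 0.1655]
tool_rot: [3.141, 0.001, 2.9]
force: [-5.2, -1.5, 27.2]
grip_width: 0.0002
finger_force: 13.6
clock: 11.3
position: [0.5525, 0.1349, 0.1979]
tool_rot: [-3.141, -0.001, 2.9]
force: [0.8, -0.2, 0.7]
grip_width: -0.0003
finger_force: 0.0
t 11.3 pump xy [-1.5 -2.1] tip z 125.3 F [ 0.8 -0.2  0.7] rot [-3.141e+00 -1.000e-03  2.900e+00] w -0.0003
knob_top [([0.4407, 0.1865, -0.0051], 0.55)]
pin_top [([0.5309, 0.0599, 0.1209], 0.44)]
clock: 11.95
position: [0.5532, 0.1351, 0.1684]
tool_rot: [3.141, 0.001, 2.9]
force: [-1.3, -0.4, 13.6]
grip_width: -0.0001
finger_force: 6.8
clock: 12.45
position: [0.5533, 0.1351, 0.1656]
tool_rot: [3.141, 0.001, 2.9]
force: [-2.7, -0.7, 19.9]
grip_width: -0.0002
finger_force: 9.4
```

```bash
python3 -m jog '[[[0,0,0.5,0,0,0,0],[0,0,0,0,0,0,0]]]';python3 -m jog '[[[0,0,-15,0,0,0,0],[0,0,-19,0,0,0,0],[0,0,0,0,0,0,0],[0,0,0,0,0,0,0],[0,0,0,0,0,0,0]]]'; python3 -c "
from h import *
go()
f=bot.grab_frame('side')
for q in('knob_top','pin_top'):print(q,[(r['xyz'],r['conf']) for r in bot.spot_point(q,f)[:1]])"
python3 -m jog '[[[0,0,8,0,0,0,0],[0,0,8,0,0,0,0],[0,0,6,0,0,0,0],[0,0,5,0,0,0,0],[0,0,3,0,0,0,0]]]';python3 -m jog '[[[0,0,1.5,0,0,0,0],[0,0,1.5,0,0,0,0],[0,0,0.5,0,0,0,0],[0,0,0.5,0,0,0,0],[0,0,0,0,0,0,0]]]'
```

```text
clock: 12.65
position: [0.5533, 0.1351, 0.1655]
tool_rot: [3.141, 0.001, 2.9]
force: [-6.1, -0.9, 27.5]
grip_width: 0.0
finger_force: 13.5
clock: 13.15
position: [0.5525, 0.1349, 0.1979]
tool_rot: [-3.141, -0.001, 2.9]
force: [-0.3, 0.4, -0.4]
grip_width: 0.0002
finger_force: 0.0
t 13.15 pump xy [-1.5 -2.1] tip z 125.3 F [-0.3  0.4 -0.4] rot [-3.141e+00 -1.000e-03  2.900e+00] w 0.0002
knob_top [([0.4411, -0.5318, -0.0021], 0.51)]
pin_top [([0.5333, 0.0603, 0.1257], 0.59)]
clock: 13.8
position: [0.5532, 0.135, 0.1683]
tool_rot: [3.141, 0.001, 2.9]
force: [0.1, 0.7, 11.3]
grip_width: 0.0002
finger_force: 5.5
clock: 14.3
position: [0.5533, 0.1351, 0.1655]
tool_rot: [3.141, 0.001, 2.9]
force: [-5.9, -0.5, 27.6]
grip_width: -0.0
finger_force: 13.5
```

```bash
python3 -m jog '[[[0,0,-15,0,0,0,0],[0,0,-19,0,0,0,0],[0,0,-15,0,0,0,0],[0,0,-40,0,0,0,0],[0,0,-40,0,0,0,0]]]'; python3 -m jog '[[[0,0,-40,0,0,0,0],[25,0,0,0,0,0,0],[25,0,0,0,0,0,0],[25,0,0,0,0,0,0],[0,0,0,0,0,0,0]]]'; python3 -c "
from h import *
import cv2
f=bot.grab_frame('side')
for q in('knob_top','pin_top','cover_peg'):print(q,[(r['xyz'],r['conf']) for r in bot.spot_point(q,f)[:1]])
c=f['img'][215:315,220:330]
cv2.imwrite('pics/d.png',cv2.resize(c,None,fx=6,fy=6)[:,:,::-1])"
```

```text
clock: 14.8
position: [0.5524, 0.1349, 0.2939]
tool_rot: [-3.14, -0.002, 2.9]
force: [0.7, 0.9, 0.5]
grip_width: 0.0001
finger_force: 0.0
clock: 15.3
position: [0.4778, 0.1538, 0.3333]
tool_rot: [-3.141, -0.001, 2.902]
force: [-0.1, 0.5, -0.4]
grip_width: -0.0001
finger_force: 0.0
knob_top [([0.557, 0.1329, 0.1158], 0.55)]
pin_top [([0.5355, 0.0655, 0.126], 0.36)]
cover_peg [([0.634, 0.1781, 0.1551], 0.94)]
```

View pics/d.png

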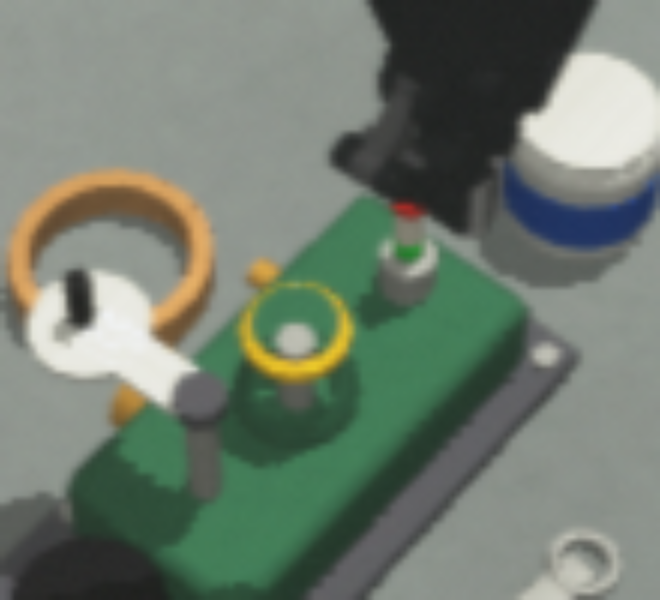

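The cover is aside (disc at (90,310)), the knob is up (295,330), and the pin's red cap (408,210) stands high with the green band (408,250) out of the guide. The last stroke took about 11 N, which is the spring alone without the pin's 3 N. The pin is therefore at its end, with its top at ~126 mm.

```bash
python3 -c "
from workcell import bot
print(bot.job_done())"
```

```text
the job is handed in; nothing more can be done
None
```

The pump is primed and the job is handed in: five full strokes brought the indicator pin fully out with its green band showing, the cover is still aside at about 1.6 rad and the knob is fully up; stroke 2 peaked at 87 N, under the 120 N wrist limit, pressing the knob with the fingertips.

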